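# Snap back the tray flap and lay out chisel and punch in order of use

## Task

Tip the spring flap over the tool tray back past its snap point so that it springs open to its far stop and stays there. Then lay the flat chisel and the round-nosed punch from the bench flat into the tray's two empty middle lanes, one per lane, so that along the tray the order of use reads brush, chisel, punch, file; either end of a tool may point forward. Set the tools down rather than drop them, and leave the brush and the file where they lie.

Things in the scene. Friction and masses are not known exactly. Their poses are not given: they have to be found in the camera images.
- tray: Fixed grey sheet-metal tool tray, 200 (x) x 284 (y) mm; walls 20 mm high, 4 mm thick; floor 6 mm thick. Origin: centre of its underside, on the bench; x points to the hinge side (away from the robot, give or take its yaw), y across the lanes. Three 4 mm dividers along x, tops 16 mm above the bench, make four lanes centred at y = -105, -35, 35, 105 mm, each 66 mm clear wide, 192 mm long.
- lane_right (a point): Centre of the floor of the empty middle lane at tray y = -35 mm, 6 mm above the bench. The brush and the file lie in the two outer lanes; which lies in which varies.
- lane_left (a point): Centre of the floor of the other empty middle lane, at tray y = +35 mm, 6 mm above the bench.
- flap (a joint): Angle (rad) of the dark steel flap at the tray's far side, 256 mm wide along tray y, 3 mm thick, 120 mm from hinge to free edge. 0 = closed stop (start), leaning 35 degrees over the tray; 0.61 = vertical, the snap point; 1.66 = open stop, leaning 60 degrees back. A spring drives it from vertical to the stop on its side. A push of 2 to 4 N at the free edge moves it, less near vertical.
- flap_edge (a point): Middle of the flap's free edge, an 8 mm round bar (moves with the flap). Closed: 148 mm above the bench, 69 mm on the tray's side of the hinge. At vertical: 170 mm above the bench.
- flap_hinge (a point): Middle of the flap's hinge line, which runs along tray y, at tray x = +115 mm, 50 mm above the bench. A post 30 x 10 x 58 mm stands at each end of it (tray y = +-137 mm); a thin spring strut runs from under the hinge to the flap at tray y = +105 mm.
- chisel: Loose flat steel chisel, 169 mm long, square 16 x 16 mm shank, flared flat blade 36 mm wide, 8 mm thick. Lies on the bench on one side of the tray. Origin: on the shank's axis near the balance point, 8 mm above what it lies on; x towards the blade, z up. The square shank runs from x = -85 to +25 mm.
- chisel_tip (a point): Blade end of the chisel on its shank's axis line, at chisel x = +84 mm.
- chisel_head (a point): Struck end of the chisel on its axis, at chisel x = -85 mm.
- punch: Loose steel punch, 118 mm long, square 16 x 16 mm shank, 11 mm round neck, 16 mm ball nose. Lies on the bench on the other side of the tray. Origin: on the axis near the balance point, 8 mm above what it lies on; x towards the ball nose, z up. The square shank runs from x = -55 to +30 mm.
- punch_tip (a point): Ball-nose end of the punch on its axis, at punch x = +62 mm.
- punch_head (a point): Struck end of the punch on its axis, at punch x = -55 mm.
- brush: Brush: pale wooden back 150 x 30 mm, 24 mm high, brass bristle block beneath. Lies in one outer lane of the tray; not to be moved. Origin: centre of its underside.
- file: File: dark wooden handle 22 mm thick and flat dark steel blade 20 mm wide, 172 mm long in all. Lies in the other outer lane of the tray; not to be moved. Origin: underside, near its middle.
Not all that is in view belongs to the job. Of the things like the chisel, leave any that is purple or turquoise; of the rest the smaller one is meant.

How it is judged:
On the way, in this order (a step that is already met when the one before it is completed fails the run):
1. the flap has sprung to its open stop (value of joint flap above 1.56 rad), for 0.2 s.
2. both tools lie in their lanes (((y of brush in the frame of tray above 0 m and (y of chisel_tip in the frame of tray between 0.001 and 0.069 m and x of chisel_tip in the frame of tray between -0.1 and 0.1 m and z of each of chisel_tip, chisel_head in the frame of tray below 0.0185 m and y of chisel_head in the frame of tray between 0.001 and 0.069 m and x of chisel_head in the frame of tray between -0.1 and 0.1 m)) or (y of brush in the frame of tray below 0 m and (y of chisel_tip in the frame of tray between -0.069 and -0.001 m and x of chisel_tip in the frame of tray between -0.1 and 0.1 m and z of each of chisel_tip, chisel_head in the frame of tray below 0.0185 m and y of chisel_head in the frame of tray between -0.069 and -0.001 m and x of chisel_head in the frame of tray between -0.1 and 0.1 m))) and ((y of brush in the frame of tray above 0 m and (y of punch_tip in the frame of tray between -0.069 and -0.001 m and x of punch_tip in the frame of tray between -0.1 and 0.1 m and z of each of punch_tip, punch_head in the frame of tray below 0.0185 m and y of punch_head in the frame of tray between -0.069 and -0.001 m and x of punch_head in the frame of tray between -0.1 and 0.1 m)) or (y of brush in the frame of tray below 0 m and (y of punch_tip in the frame of tray between 0.001 and 0.069 m and x of punch_tip in the frame of tray between -0.1 and 0.1 m and z of each of punch_tip, punch_head in the frame of tray below 0.0185 m and y of punch_head in the frame of tray between 0.001 and 0.069 m and x of punch_head in the frame of tray between -0.1 and 0.1 m)))), for 0.2 s.
At the end, for the whole second after the job is handed in: Flap at its open stop (above 1.56 rad); chisel flat in the middle lane next to the brush, punch flat in the one next to the file, each wholly in its lane (both ends within 34 mm of the lane centre, axis under 18.5 mm above the bench), released and at rest (all of step 2 and value of joint flap above 1.56 rad and linear speed of each of chisel, punch below 0.03 m/s and contact force between the fingers and chisel below 0.02 N and contact force between the fingers and punch below 0.02 N); the robot touches nothing.
It fails at once if the chisel is let go more than 40 mm above the bench (height (world z) of chisel above 0.048 m and contact force between the fingers and chisel below 0.02 N).
It fails at once if the punch is let go more than 40 mm above the bench (height (world z) of punch above 0.048 m and contact force between the fingers and punch below 0.02 N).
It fails at once if the brush or the file is moved by more than 30 mm (distance of any of brush, file from where it was at the start of the episode above 0.03 m).
It also fails if it takes over 67 s, if anything falls off the work surface, if the arm or the gripper's body presses on something with over 40 N, if the wrist force passes 120 N, or if a joint passes its speed limit or range.

## Robot

A 7-joint arm with a two-finger parallel gripper is mounted at the origin on the work surface. World frame = base frame: x ahead of the robot, y to its left, z up, the work surface at z = 0. Lengths are in m, angles in rad, forces in N, time in s.
With the tool pointing down it reaches from about 0.35 to 0.9 m from the base axis. Payload 19.9 kg.
Tool frame: the origin (TCP) lies at the very end of the fingers, on their centre line; the grasp point (between the pads) lies 19 mm behind it; z points along the fingers, y is the direction in which the jaws open and shut (so a half turn about z gives the same grasp; the last joint's range is limited). The gripper opens to 94 mm and grips with 3 to 60 N. Pads are 16 mm wide; open, the fingers measure 119 mm over their backs; the gripper's body (75 mm by 177 mm) begins 78 mm behind the grasp point.
Start: joints at [-1.173, 0.417, -0.01, 1.614, 0.005, 1.111, -0.053], TCP at [0.266, 0.566, 0.205] pointing down, gripper open.
Joint ranges: [-2.81, 2.81], [-0.39, 2.02], [-1.27, 1.25], [0.06, 2.57], [-1.19, 4.33], [0.19, 2], [-2.82, 2.82]. Speed limits (rad/s): [1.89, 1.89, 2.39, 2.39, 3.01, 3.01, 3.01].

## Interface

Orientations are given as a unit quaternion [w, x, y, z].
In Python, from plant import ctrl, jaws, solver, optics, workorder gives the robot as it stands. Calls block until the motion is done:
- ctrl.move_pose(position, orientation): joint-space move of the TCP to a pose.
- ctrl.movel(position, v=0.15, ori=None): straight line of the TCP; ori=None keeps the orientation; v is the mean speed in m/s.
- ctrl.movej(angles): joint-space move.
- jaws.set_gripper(opening): opening from 0.0 (shut) to 1.0 (fully open); the grip force is fixed at half the most; returns when the fingers have stopped.
- ctrl.dwell(seconds).
- solver.solve_ik(position, orientation): joint angles nearest the present ones, or None.
- optics.read_camera(name): name is "scene" or "top"; returns the picture (384x512x3 uint8, red, green, blue); there is no depth.
- optics.camera_params(name): a dict with "intrinsics" (3x3 intrinsics, pixels), "camera_from_world" (4x4, takes a point from world to camera coordinates). Camera axes: x right, y down, z forward; pixel columns grow to the right and rows downward; lengths in m; the calibration is good to about 2 mm. A picture is of the moment at which its call begins. camera_params takes no time and is no camera call.
A pose or a line that the arm cannot do raises ctrl.MotionError and nothing moves.
- workorder.hand_in(): hands the job in, once; it reports no verdict.
Readings, each from a call of its own:
- ctrl.read_time(): time.
- ctrl.read_joints(): joint angles.
- ctrl.read_qvel(): joint speeds.
- ctrl.read_tau(): joint torques, N m.
- ctrl.read_eef_pos(): TCP position.
- ctrl.read_ee_rot(): TCP orientation.
- ctrl.read_contact_force(): force on the tool from outside, world axes, zero at the start.
- ctrl.read_torque(): the same for the moment, N m.
- ctrl.read_width(): opening from 0.0 (shut) to 1.0 (fully open).
Only numpy, scipy, OpenCV 4.12 (cv2) and the standard library are available. Lean on these libraries where they do the work, as an engineer would, in place of code of your own. Each camera call takes 0.05 s, during which the arm holds its last target.

## Working session

There is one attempt and no reset: what is moved stays moved. The work goes in short steps, each a Python script; the robot and the scene stay as the last script left them, time stands still between calls to the robot, and variables do not carry over. Pictures are saved under pics/ and viewed, and the job is handed in when it is done.

```bash
ls; mkdir -p pics
python3 - <<'E'
from plant import ctrl, jaws, solver, optics, workorder
import cv2
for n in ("scene","top"):
    im=optics.read_camera(n); cv2.imwrite(f"pics/{n}0.png",im[:,:,::-1])
    p=optics.camera_params(n); print(n,p["intrinsics"],p["camera_from_world"])
print(ctrl.read_time(),ctrl.read_eef_pos(),ctrl.read_ee_rot(),ctrl.read_width())
E
```

```text
pics
scene [[450.43198362   0.         255.39978689]
 [  0.         450.43198362 197.9791983 ]
 [  0.           0.           1.        ]] [[ 0.84176733  0.53982748  0.00374894 -0.48688847]
 [ 0.43296636 -0.67095551 -0.60196249 -0.17049191]
 [-0.32244052  0.50833552 -0.79851557  1.62358481]
 [ 0.          0.          0.          1.        ]]
top [[426.46635689   0.         261.0398546 ]
 [  0.         426.46635689 195.10060912]
 [  0.           0.           1.        ]] [[ 0.00800019 -0.99986881  0.01408411 -0.00791743]
 [-0.99026023 -0.00987953 -0.13887789  0.57563886]
 [ 0.13899881 -0.01283588 -0.99020936  1.31695919]
 [ 0.          0.          0.          1.        ]]
0.1 [0.2659608  0.56522253 0.20490329] [-6.51778153e-05  2.18105761e-01  9.75924990e-01 -5.34866958e-04] 1.0000300235321893
```

View pics/scene0.png

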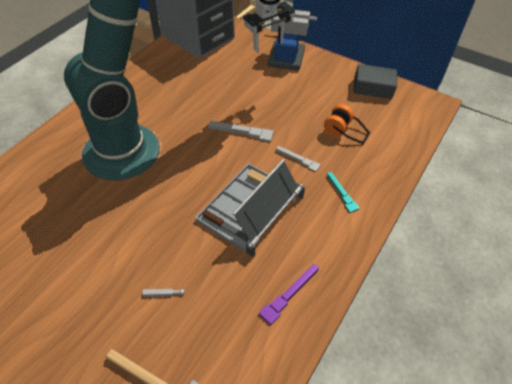

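View pics/top0.png

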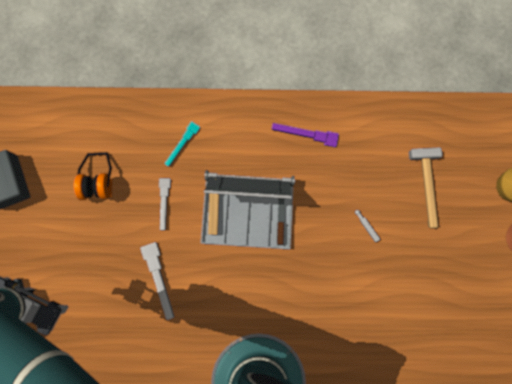

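The top picture shows the tray at (249,212), with the brush in its left lane (214,214) and the file in its right lane (281,232).

There are four chisel-like things:
- turquoise at (183,145)
- purple at (306,134)
- large steel at (157,280)
- small steel at (165,204)

Excluding purple and turquoise, the smaller steel one at (165,204) is meant. The punch is at (367,226). I'll confirm with a crop and measurements.

```bash
cat > h.py <<'E'
import numpy as np, cv2
from plant import ctrl, jaws, solver, optics, workorder
from scipy.spatial.transform import Rotation as R
def ray(n,u,v,z):
    p=optics.camera_params(n);K=p["intrinsics"];T=np.array(p["camera_from_world"])
    c=-T[:3,:3].T@T[:3,3]; d=T[:3,:3].T@np.linalg.solve(K,[u,v,1.])
    return c+d*(z-c[2])/d[2]
def proj(n,P):
    p=optics.camera_params(n);T=np.array(p["camera_from_world"]);q=p["intrinsics"]@(T[:3,:3]@np.array(P)+T[:3,3]);return q[:2]/q[2]
def shot(n,f,box=None,s=1):
    im=optics.read_camera(n)[:,:,::-1].copy()
    o=im if box is None else im[box[1]:box[3],box[0]:box[2]]
    cv2.imwrite(f"pics/{f}.png",cv2.resize(o,None,fx=s,fy=s,interpolation=cv2.INTER_CUBIC)); return im
def q_down(a):
    "tool down, jaw axis(y) along world angle a"
    y=np.array([np.cos(a),np.sin(a),0]);z=np.array([0,0,-1.]);x=np.cross(y,z)
    q=R.from_matrix(np.c_[x,y,z]).as_quat();return np.r_[q[3],q[:3]]
E
python3 - <<'E'
from h import *
im=cv2.imread("pics/top0.png")
c=[(140,165,310,325,4,"cA"),(195,160,395,255,4,"cB")]
for a,b,d,e,s,f in c: cv2.imwrite(f"pics/{f}.png",cv2.resize(im[b:e,a:d],None,fx=s if f=="cB" else 3.6,fy=s if f=="cB" else 3.6,interpolation=cv2.INTER_CUBIC))
hsv=cv2.cvtColor(im,cv2.COLOR_BGR2HSV)
m=((hsv[...,1]<60)&(hsv[...,2]>90)).astype(np.uint8)
for nm,(x0,y0,x1,y1) in dict(small=(150,170,180,235),big=(135,238,185,325),punch=(345,200,390,250)).items():
    s=np.zeros_like(m);s[y0:y1,x0:x1]=m[y0:y1,x0:x1]
    cs,_=cv2.findContours(s,0,cv2.CHAIN_APPROX_NONE);k=max(cs,key=cv2.contourArea)
    P=np.array([ray("top",u,v,0.016)[:2] for u,v in k[:,0]])
    r=cv2.minAreaRect((P*1000).astype(np.float32)); mean=P.mean(0)
    ys,xs=np.where(s); Q=np.array([ray("top",u,v,0.012)[:2] for u,v in zip(xs,ys)])
    cen=Q.mean(0);w,V=np.linalg.eigh(np.cov(Q.T));ax=V[:,1];t=(Q-cen)@ax; l=(Q-cen)@V[:,0]
    print(nm,r,"cen",cen,"ends",cen+ax*t.min(),cen+ax*t.max(),"len",np.ptp(t))
    for lo in np.linspace(t.min(),t.max(),9)[:-1]:
        k=(t>=lo)&(t<lo+np.ptp(t)/8); print("   w",round(np.ptp(l[k])*1000,1),end="")
    print()
E
```

```text
small ((549.5311889648438, 307.8088684082031), (165.73974609375, 35.57512283325195), 2.1522927284240723) cen [0.56055082 0.31201771] ends [0.63296484 0.31140898] [0.466788   0.31280591] len 0.16618270857976092
   w 36.1   w 32.7   w 26.3   w 17.1   w 16.9   w 19.3   w 16.8   w 16.8
big ((305.4911193847656, 313.0850524902344), (240.1156005859375, 53.354766845703125), 20.673511505126953) cen [0.32767626 0.32598745] ends [0.4180132  0.35548693] [0.18925109 0.28078479] len 0.24065018627263826
   w 53.9   w 53.3   w 37.8   w 24.0   w 25.1   w 20.4   w 19.6   w 19.1
punch ((485.1290283203125, -344.28106689453125), (117.89338684082031, 18.711143493652344), 34.41030502319336) cen [ 0.48109353 -0.34796638] ends [ 0.53366215 -0.31115941] [ 0.43679127 -0.37898549] len 0.11825542495893653
   w 12.7   w 10.4   w 18.0   w 18.4   w 16.9   w 18.3   w 18.3   w 18.3
```

Run:
```python
import cv2
im=cv2.imread("pics/scene0.png")
cv2.imwrite("pics/cS.png",cv2.resize(im[140:310,130:330],None,fx=3.5,fy=3.5,interpolation=cv2.INTER_CUBIC))
```

```text
(no output)
```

View pics/cA.png

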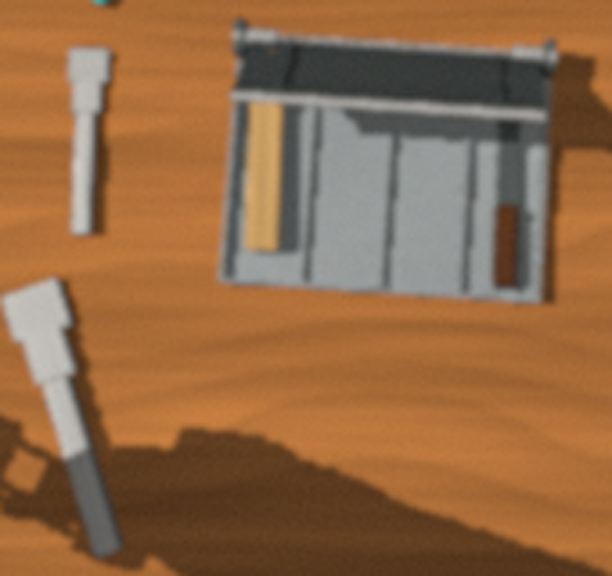

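View pics/cB.png

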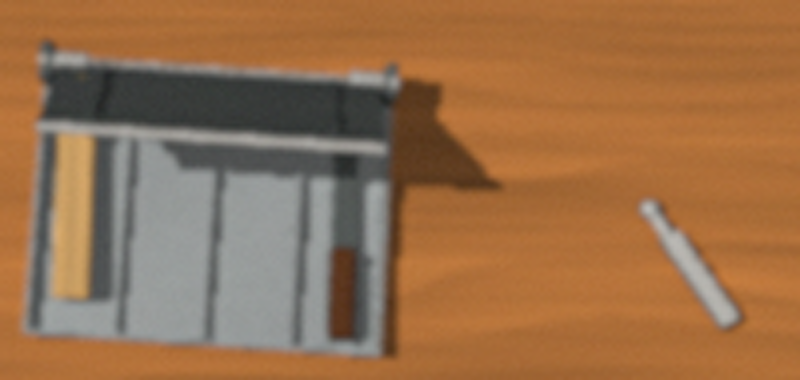

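View pics/cS.png

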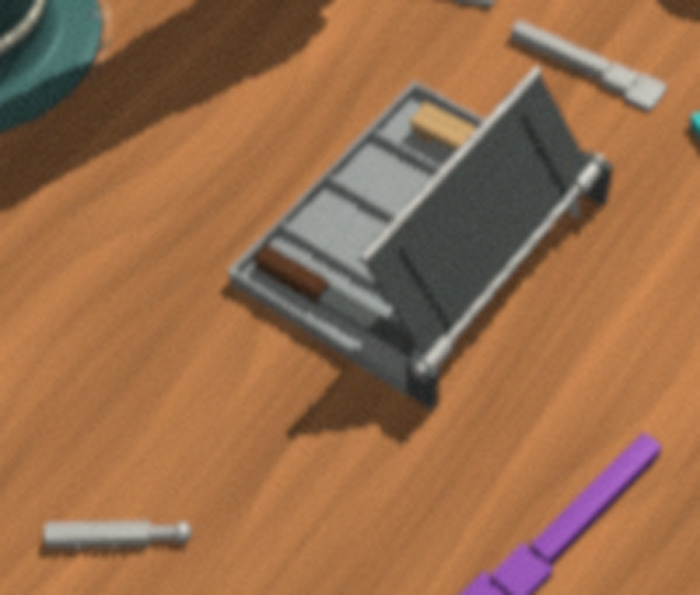

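The crops confirm it: the small steel chisel measures 166 mm (large one 240 mm), with its blade towards +x. The punch measures 118 mm, with its nose up-left. Next is the tray pose, from its corners and the flap edge in both views.

Run:
```python
from h import *
A=lambda x,y:(139.6+x/3.6,164.6+y/3.6)
S=lambda x,y:(129.6+x/3.5,139.6+y/3.5)
fl=ray("top",*A(221,283),.02);fr=ray("top",*A(545,301),.02)
d=fl-fr;print("top front corners",fl,fr,np.linalg.norm(d))
yaw=np.arctan2(-d[0],d[1]);print("yaw",np.degrees(yaw))
sl=ray("scene",*S(417,84),.02);sr=ray("scene",*S(231,272),.02);d2=sl-sr
print("scene",sl,sr,np.linalg.norm(d2),np.degrees(np.arctan2(-d2[0],d2[1])))
el=ray("top",*A(234,97),.148);er=ray("top",*A(548,116),.148);d3=el-er
print("edge",el,er,np.linalg.norm(d3),np.degrees(np.arctan2(-d3[0],d3[1])))
es=ray("scene",*S(536,70),.148);ex=ray("scene",*S(370,256),.148);d4=es-ex
print("edge sc",es,ex,np.linalg.norm(d4),np.degrees(np.arctan2(-d4[0],d4[1])))
c=lambda a,yw,off:a+off*np.array([np.cos(yw),np.sin(yw),0])
print("centres",c((fl+fr)/2,yaw,.1),c((sl+sr)/2,yaw,.1),c((el+er)/2,yaw,-.046),c((es+ex)/2,yaw,-.046))
```

```text
top front corners [0.42244575 0.18635297 0.02      ] [ 0.40904621 -0.09955296  0.02      ] 0.2862197581085822
yaw -2.683315491605374
scene [0.43244641 0.18470428 0.02      ] [ 0.41481089 -0.09555542  0.02      ] 0.2808140097647 -3.600626051036822
edge [0.56941438 0.16383568 0.148     ] [ 0.55636641 -0.09154089  0.148     ] 0.2557096862656833 -2.9248748354320986
edge sc [0.57488152 0.16218844 0.148     ] [ 0.56453291 -0.08512654  0.148     ] 0.2475313896671416 -2.396078170500275
centres [0.51563633 0.03871844 0.02      ] [0.52351901 0.03989287 0.02      ] [0.51694083 0.03830091 0.148     ] [0.52375765 0.04068447 0.148     ]
```

```bash
cat >> h.py <<'E'
YAW=np.radians(-2.8); C0=np.array([0.519,0.0393])
def tray(x,y,z):
    c,s=np.cos(YAW),np.sin(YAW); return np.array([C0[0]+c*x-s*y,C0[1]+s*x+c*y,z])
def best(p,a):
    "of the two half-turn options, the one nearest present joints / away from joint 7's limit"
    j=np.array(ctrl.read_joints());o=[]
    for k in (0,np.pi):
        s=solver.solve_ik(p,q_down(a+k))
        if s is not None:o.append((np.abs(np.array(s)-j).max(),a+k,np.array(s)))
    o.sort(key=lambda t:t[0]);return o[0]
E
python3 - <<'E'
from h import *
for n,p,a in (("flap",tray(.0,0,.24),YAW+np.pi/2),("ch",[.56,.31,.15],YAW+np.pi/2),("pu",[.47,-.35,.15],np.radians(125)),("lr",tray(0,-.035,.1),YAW+np.pi/2)):
    b=best(p,a);print(n,b[0],np.degrees(b[1]),np.round(b[2],2))
b=best(tray(.0,0,.26),YAW+np.pi/2);q=q_down(b[1])
jaws.set_gripper(0.0)
ctrl.move_pose(tray(0,0,.26),q); print(ctrl.read_time())
ctrl.movel(tray(0,0,.127),.2); print(ctrl.read_time(),ctrl.read_contact_force())
ctrl.movel(tray(.06,0,.127),.1); print(ctrl.read_time(),ctrl.read_contact_force())
ctrl.movel(tray(.135,0,.135),.1); print(ctrl.read_time(),ctrl.read_contact_force(),ctrl.read_eef_pos())
shot("scene","s1");shot("top","t1")
E
```

```text
flap 1.5185406666957237 87.19999999999999 [-0.46  0.2   0.37  1.84 -0.08  1.11  1.47]
ch 1.0445339928687083 87.19999999999999 [-0.59  0.5   0.05  1.63 -0.03  1.02  0.99]
pu 1.1262883572892635 305.0 [-0.05  0.54  0.86  1.79 -0.47  1.03  0.03]
lr 1.2700754412680733 267.2 [-0.66  0.45  0.73  1.99 -0.4   0.85 -1.32]
3.625
4.4417 [ 0.81546555 -0.32942287  1.10232662]
5.1917 [-0.15686067 -0.16771381 -0.97634893]
6.1 [ 0.19689506  0.50023488 -0.50688498] [0.65342443 0.0327552  0.13493001]
```

View pics/s1.png

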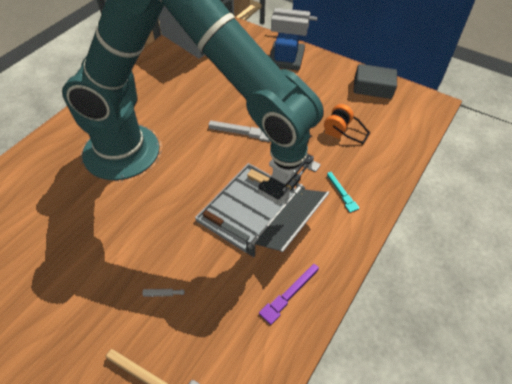

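The picture shows the flap leaning back, with its edge from about (328,192) to (283,250). It's open. Next I'll measure the chisel in both views and grasp it.

Run:
```python
from h import *
A=lambda x,y:(139.6+x/3.6,164.6+y/3.6);S=lambda x,y:(129.6+x/3.5,139.6+y/3.5)
h1=ray("top",*A(82,234),.012);t1=ray("top",*A(91,47),.010)
h2=ray("scene",*S(516,32),.010);t2=ray("scene",*S(652,93),.008)
for h,t in((h1,t1),(h2,t2)):print(h,t,np.linalg.norm((t-h)[:2]),np.degrees(np.arctan2(*(t-h)[[1,0]])))
ax=(t1-h1)[:2];ang=np.arctan2(ax[1],ax[0]);o=(h1+t1)[:2]/2
o=o+np.array([.002,0]);print("origin",o)
ctrl.movel(tray(.10,0,.26),.25)
jaws.set_gripper(.5)
b=best([*o,.12],ang+np.pi/2);print(np.degrees(b[1]))
ctrl.move_pose([*o,.12],q_down(b[1]))
shot("scene","s2",(190,90,360,220),4.5)
print(ctrl.read_time())
```

```text
[0.46493924 0.31196349 0.012     ] [0.63426432 0.3110402  0.01      ] 0.16932759785798823 -0.31241976133673
[0.4741041  0.30655254 0.01      ] [0.62992649 0.31065855 0.008     ] 0.15587648074702232 1.509427844518653
origin [0.55160178 0.31150185]
89.68758023866327
8.9833
```

View pics/s2.png

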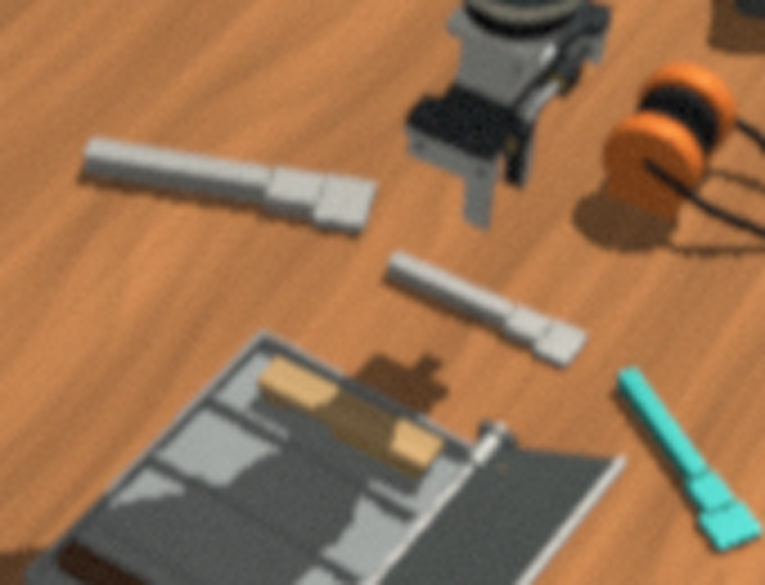

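The picture shows the open fingers above the chisel shank, with the chisel between about (390,265) and (570,345) in the crop. The area around it is clear, so I'll descend.

Run:
```python
from h import *
p=np.array(ctrl.read_eef_pos())
ctrl.movel([.5516,.3115,.03],.2);ctrl.movel([.5516,.3115,.003],.06)
print(ctrl.read_contact_force())
jaws.set_gripper(0.0);print("w",ctrl.read_width()*94)
ctrl.movel([.5516,.3115,.06],.12);print("w",ctrl.read_width()*94,ctrl.read_contact_force(),ctrl.read_torque())
shot("scene","s3",(190,90,360,220),4.5);shot("top","t3",(140,150,310,270),4.5)
print(ctrl.read_time())
```

```text
[ 0.54308625  0.1206709  -0.18483197]
w 15.983730139129674
w 15.556076048284737 [-1.10315184  0.39779323 -3.14168324] [ 0.00983985  0.00203205 -0.00845141]
11.5
```

View pics/s3.png

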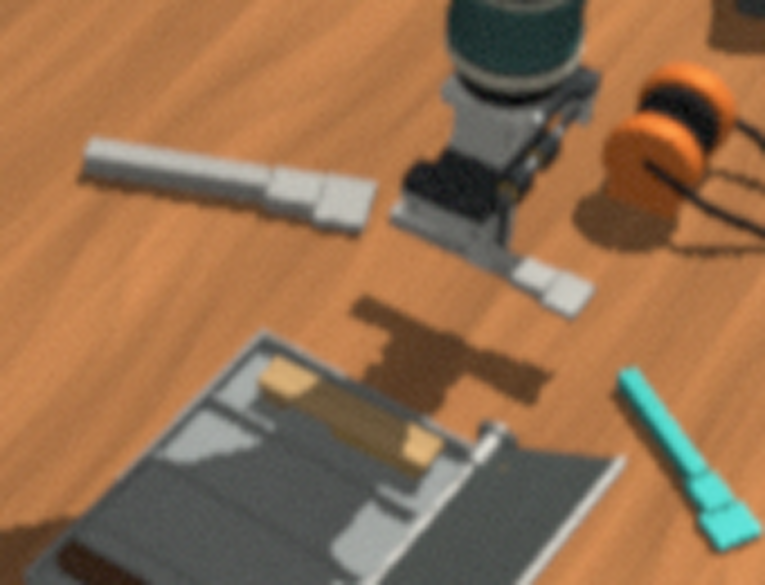

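View pics/t3.png

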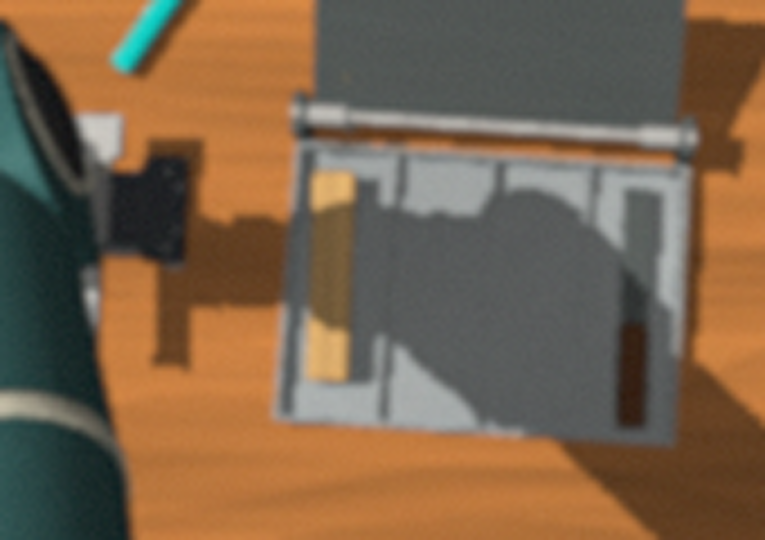

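The top picture shows the whole tray, with rim corners in the crop at (298,140), (691,163), (674,444) and (276,420). The chisel is held level: its width reads 16 mm and the moment is near zero. I'll refine the tray pose from the four corners.

Run:
```python
from h import *
T=lambda x,y:(139.6+x/4.5,149.6+y/4.5)
P=np.array([ray("top",*T(*c),.02)[:2] for c in ((298,140),(691,163),(674,444),(276,420))])
M=np.array([(.1,.142),(.1,-.142),(-.1,-.142),(-.1,.142)])
a,b=P-P.mean(0),M
U,s,Vt=np.linalg.svd(b.T@a);Rm=(U@Vt).T
print(P.mean(0),np.degrees(np.arctan2(Rm[1,0],Rm[0,0])));print(P-(M@Rm.T+P.mean(0)))
p=[ray("top",*T(*c),.058)[:2] for c in ((302,115),(690,135))];print("posts",p,np.linalg.norm(p[0]-p[1]),"pred",tray(.115,.137,0),tray(.115,-.137,0))
for c,y in (((384,418),.07),((401,155),.07)):
    q=ray("top",*T(*c),.016)[:2];print("divider",q,"tray y",Rm.T@(q-P.mean(0)))
```

```text
[0.51647915 0.04036173] -3.001257785417142
[[ 3.58205838e-05 -6.67374700e-04]
 [ 1.04739857e-03 -2.63058505e-04]
 [-3.52621008e-04  1.78009584e-03]
 [-7.30598148e-04 -8.49662635e-04]]
posts [array([0.63502734, 0.16942436]), array([ 0.62365312, -0.10290071])] 0.27256250671046517 pred [0.64055512 0.17051872 0.        ] [ 0.62717029 -0.10315416  0.        ]
divider [0.42547489 0.11077125] tray y [-0.09456593  0.06554815]
divider [0.61430101 0.10224173] tray y [0.09444778 0.06691687]
```

```bash
sed -i 's/^YAW=.*/YAW=np.radians(-3.0); C0=np.array([0.517,0.0397])/' h.py
python3 - <<'E'
from h import *
q=q_down(YAW+np.pi/2)
ctrl.movel([.5516,.3115,.09],.15)
ctrl.movel(tray(0,.035,.09),.2,q)
ctrl.movel(tray(0,.035,.045),.15)
print(ctrl.read_time(),ctrl.read_width()*94,ctrl.read_contact_force())
shot("top","t4",(140,150,310,270),4.5);shot("scene","s4",(170,140,340,270),4.5)
E
```

```text
13.6417 15.781738214821775 [ 0.01023586  0.12159716 -2.80647447]
```

View pics/t4.png

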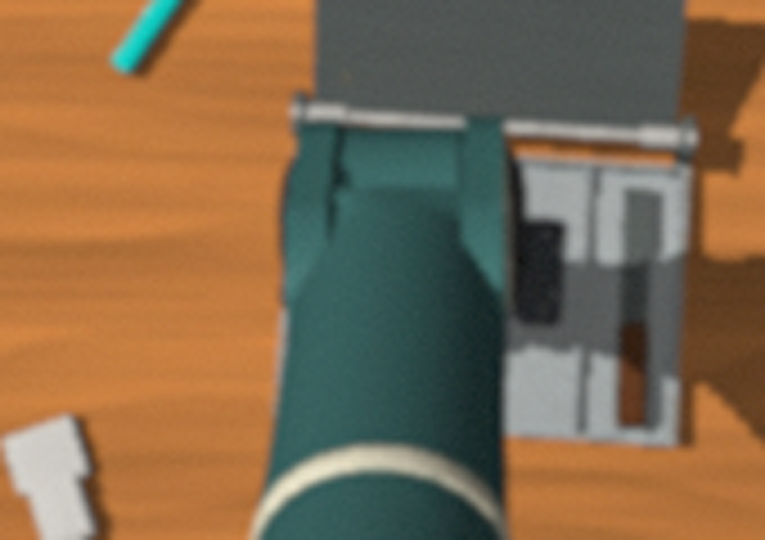

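View pics/s4.png

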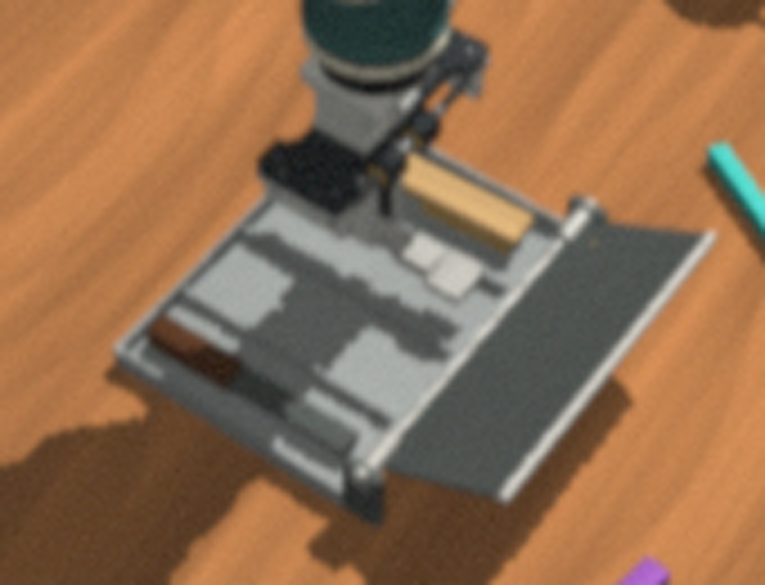

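The pictures show the chisel level over the left-middle lane; its blade end is at about (467,280) in the scene crop. I'll check that tip in the tray frame, then lower if it's good.

Run:
```python
from h import *
p=ray("scene",169.6+467/4.5,139.6+279/4.5,.052)[:2]-C0
c,s=np.cos(YAW),np.sin(YAW);t=np.array([c*p[0]+s*p[1],-s*p[0]+c*p[1]]);print("tip in tray",t)
if abs(t[0]-.084)<.012 and abs(t[1]-.035)<.012:
    ctrl.movel(tray(0,.035,.018),.1)
    ctrl.movel(tray(0,.035,.0095),.03)
    print(ctrl.read_contact_force())
    jaws.set_gripper(.28);print(ctrl.read_width()*94,ctrl.read_contact_force())
    ctrl.movel(tray(0,.035,.06),.1);ctrl.movel(tray(0,-.02,.2),.25)
    shot("scene","s5",(170,140,340,270),4.5)
print(ctrl.read_time())
```

```text
tip in tray [0.08215979 0.03456368]
[-0.29108639 -0.40446182 -2.29334182]
26.469513635299688 [ 0.606769   -0.09963416 -0.05262767]
16.4583
```

View pics/s5.png

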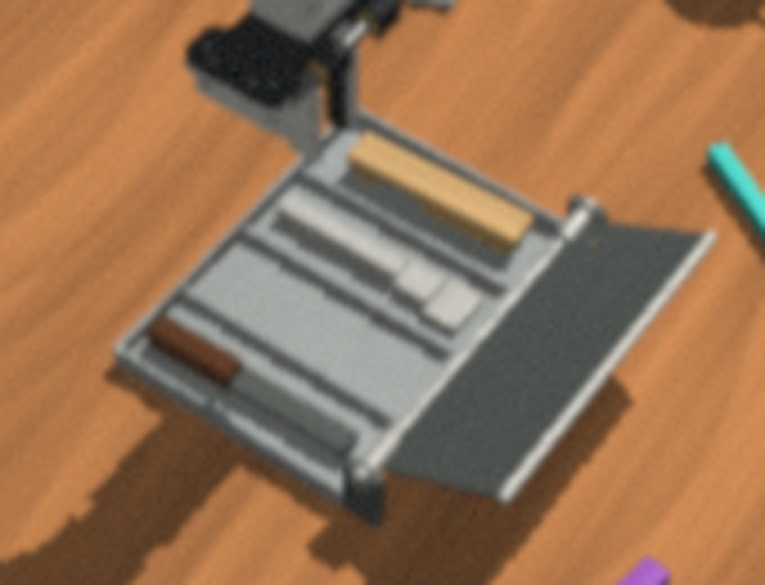

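The chisel lies flat in the lane beside the brush, spanning about (280,210) to (460,315) in the crop. Now the punch.

Run:
```python
from h import *
S=lambda x,y:(129.6+x/3.5,139.6+y/3.5);B=lambda x,y:(194.6+x/4,159.6+y/4)
print("scene",ray("scene",*S(45,534),.009),ray("scene",*S(190,531),.008))
h=ray("top",*B(731,323),.010)[:2];t=ray("top",*B(645,204),.008)[:2]
u=(t-h)/np.linalg.norm(t-h);print("top",h,t,np.linalg.norm(t-h))
ang=np.arctan2(u[1],u[0]);o=h+.055*u;print("origin",o,np.degrees(ang))
jaws.set_gripper(.5)
b=best([*o,.12],ang+np.pi/2);print(np.degrees(b[1]))
ctrl.move_pose([*o,.15],q_down(b[1]))
ctrl.movel([*o,.06],.2)
np.save("o.npy",o);print(ctrl.read_time())
shot("scene","s6",(90,220,260,350),4.5);shot("top","t6",(310,170,450,290),4.5)
```

```text
scene [ 0.43910996 -0.378505    0.009     ] [ 0.5361848  -0.31230169  0.008     ]
top [ 0.43660608 -0.37868397] [ 0.5323847  -0.31194775] 0.11673588977661874
origin [ 0.48173208 -0.34724127] 34.867848012378516
124.86784801237853
19.2333
```

View pics/s6.png

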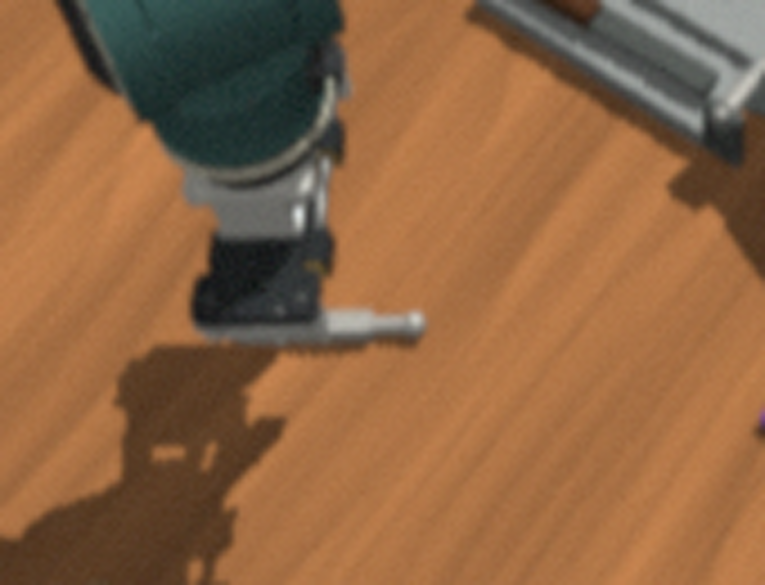

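View pics/t6.png

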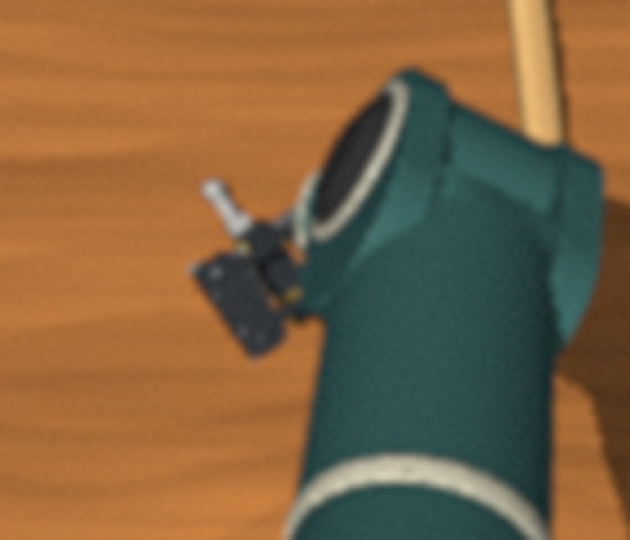

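Both views agree within 4 mm, and the gripper is aligned with the punch shank. The nose shows beyond the fingers at (415,325) in the scene crop. I'll grasp it and carry it over, keeping it over 30 mm above the walls.

Run:
```python
from h import *
o=np.load("o.npy")+np.array([.001,0])
ctrl.movel([*o,.025],.2);ctrl.movel([*o,.003],.06);print(ctrl.read_contact_force())
jaws.set_gripper(0.0);print("w",ctrl.read_width()*94)
ctrl.movel([*o,.10],.15);print("w",ctrl.read_width()*94,ctrl.read_contact_force(),ctrl.read_torque())
ctrl.movel(tray(-.004,-.035,.10),.2,q_down(YAW+np.pi/2))
ctrl.movel(tray(-.004,-.035,.045),.15)
print(ctrl.read_time(),ctrl.read_width()*94,ctrl.read_eef_pos())
shot("scene","s7",(170,140,340,270),4.5)
```

```text
[0.07806979 0.76334963 1.04368258]
w 15.96069683610521
w 15.473601284603207 [ 0.82388428 -0.67433801 -2.18470794] [ 0.12118109  0.04295256 -0.0246631 ]
24.0 15.471617381724046 [0.51133115 0.0048149  0.04533805]
```

View pics/s7.png

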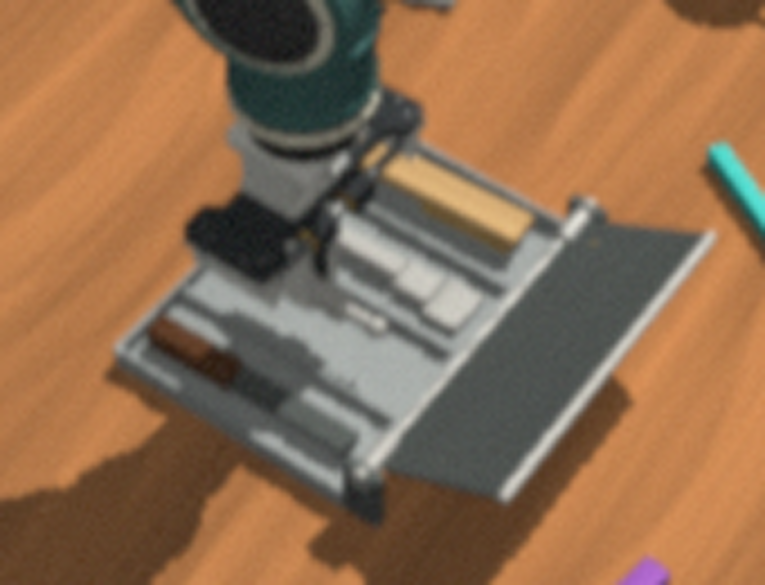

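The picture shows the punch over the right-middle lane with its nose at about (377,321) in the crop. I'll check the nose in the tray frame, then set the punch down and retreat.

Run:
```python
from h import *
p=ray("scene",169.6+378/4.5,139.6+321/4.5,.052)[:2]-C0
c,s=np.cos(YAW),np.sin(YAW);t=np.array([c*p[0]+s*p[1],-s*p[0]+c*p[1]]);print("nose in tray",t)
if abs(t[0]-.056)<.014 and abs(t[1]+.035)<.012:
    ctrl.movel(tray(-.004,-.035,.018),.1)
    ctrl.movel(tray(-.004,-.035,.0095),.03)
    print(ctrl.read_contact_force())
    jaws.set_gripper(.28);print(ctrl.read_width()*94,ctrl.read_contact_force())
    ctrl.movel(tray(-.004,-.035,.08),.1);ctrl.movel(tray(-.03,-.035,.25),.25)
    j=np.array(ctrl.read_joints());j[0]-=.9;ctrl.movej(j)
    shot("scene","s8",(170,140,340,270),4.5);shot("top","t8",(140,130,310,260),4.5)
print(ctrl.read_time(),ctrl.read_eef_pos())
```

```text
nose in tray [ 0.0526278  -0.03135651]
[ 0.98851035 -0.41738589 -0.68553043]
26.09727347745606 [ 0.35729552 -0.04590197  0.69536936]
28.6667 [0.29725896 0.38289336 0.24847217]
```

View pics/s8.png

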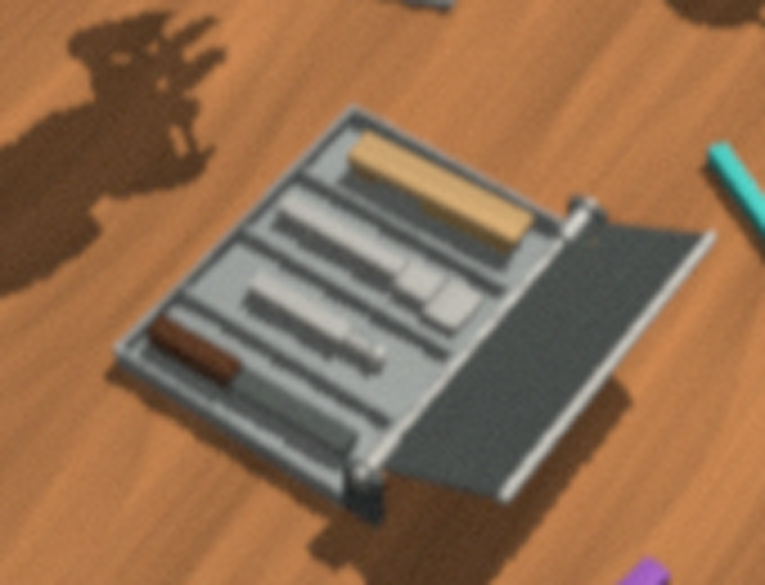

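View pics/t8.png

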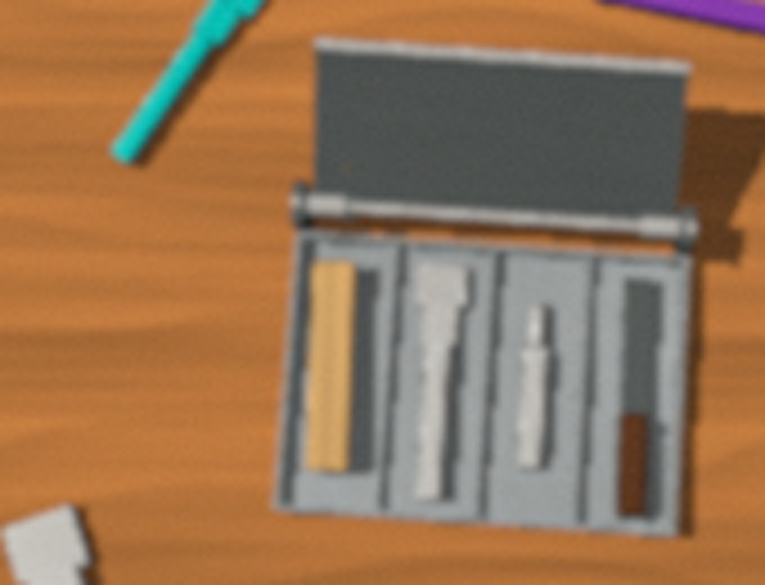

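Both tools lie flat and centred in their lanes, in the order brush, chisel, punch, file. One last check of the numbers, including the flap edge, then I'll hand in.

Run:
```python
from h import *
T=lambda x,y:(139.6+x/4.5,129.6+y/4.5)
c,s=np.cos(YAW),np.sin(YAW)
for n,px,z in (("flap edge L (exp x .219,y .128)",(317,43),.112),("edge R",(690,67),.112),("ch tip",(444,266),.012),("ch head",(429,499),.02),("pu tip",(540,305),.014),("pu head",(530,466),.02)):
    p=ray("top",*T(*px),z)[:2]-C0;print(n,np.round([c*p[0]+s*p[1],-s*p[0]+c*p[1]],4))
print(ctrl.read_contact_force(),np.abs(ctrl.read_qvel()).max())
workorder.hand_in();print(ctrl.read_time())
```

```text
flap edge L (exp x .219,y .128) [0.2137 0.1275]
edge R [ 0.2133 -0.1271]
ch tip [0.0811 0.0358]
ch head [-0.087   0.0346]
pu tip [ 0.0568 -0.0353]
pu head [-0.0594 -0.0352]
[ 0.3882579  -0.26523971 -0.86443172] 0.002876432637609289
the job is handed in; nothing more can be done
the job is handed in; nothing more can be done
```

The job is done and handed in at about 29 s of the 67 s allowed; no verdict is reported.

- **Flap:** I pushed its edge past vertical with the closed fingers and it sprang open. At the end its edge measured about 5 mm short, at tray x ≈ 0.213 m against 0.219 m expected. That matches the roughly 3–6 mm difference I saw between the two cameras, and the pictures show the flap fully back.
- **Chisel:** I took the smaller steel one, 169 mm long, and laid it in the lane beside the brush. Its ends are at tray y = 35–36 mm and x = −87 to +81 mm.
- **Punch:** It lies in the lane beside the file, with both ends at tray y = −35 mm and x = −59 to +57 mm.
- **Final state:** In the last pictures both tools lie flat, and the brush and file show no visible shift. The arm is clear of everything.
- **Checks that disagreed:**
  - One tray divider measured about 3–4 mm off its nominal position.
  - The chisel measured 156 mm long in the scene view, so I relied on the top view for it.

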